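# Repack the vacuum pump's inlet filter

### The arm

A 6-joint arm with a two-finger parallel gripper is mounted at the origin on a cart in front of the work surface, level with it; the furniture and walls round the work are solid. World frame = base frame: x ahead of the robot, y to its left, z up, the work surface at z = 0. Lengths are in m, angles in rad, forces in N, time in s.
With the tool pointing down it reaches from about 0.375 to 0.9 m from the base axis. Payload 3.1 kg.
Tool frame: the origin (TCP) lies where the fingers leave the gripper's body, on its centre line; the fingertips stand 70 mm ahead of it and the grasp point (between the pads) lies 51 mm ahead of it; z points along the fingers, y is the line along which they close (so a half turn about z gives the same grasp; the last joint's range is limited). The gripper opens to 87 mm and grips with 3 to 60 N. Pads are 19 mm wide; open, the fingers measure 117 mm over their backs; the gripper's body (75 mm by 190 mm) begins 51 mm behind the grasp point.
Start: joints at [-0.178, 0.527, 1.433, -0, 1.181, -0.178], TCP at [0.625, 0, 0.292] pointing down, gripper open.
Joint ranges: [-3.08, 3.08], [-0.75, 2.2], [0.22, 2.44], [-1.43, 4.57], [0, 2.65], [-2.85, 2.85]. Speed limits (rad/s): [2.79, 2.79, 3.14, 3.14, 3.14, 3.14].

### API

Orientations are given as a unit quaternion [x, y, z, w].
In Python, from rig import robot gives the robot as it stands.
- The arm moves only by the tool send_rows, never from a script. Its argument "deltas" is text: rows parted by semicolons, each of 7 numbers parted by spaces: the shift along the tool's x, y, z in mm, then the turn, a rotation vector about the tool's x, y, z in degrees, then the opening, from 0 (shut) to 1 (fully open). A call has 1 to 10 rows; each row shifts and turns the commanded pose from where the row before left it, along the tool's axes as they then stand; what a row does not reach is not made up. A row lasts 1/8 s, in which the tool goes at most 62.5 mm and 10.7 degrees, less where a joint would pass 70% of its speed; a pose out of reach is approached as far as the arm can. A call is refused whole if a number of a shift passes 62.5 or a number of a turn 10.7, either way. A call with a gripper value outside its range is refused whole. The fingers move at their own pace and stop on an object; "newtons" is the grip in N (left out, the last holds). Time passes only in rows, so rows that do not move let the fingers close. It gives the time, the measured TCP pose, the force, the opening and the grip force at its end, in the units of the state.
- robot.get_obs(): the state, without advancing time (a new reading comes with each control period).
- robot.camera(name): name is "scene" or "side" or "wrist"; returns a dict with "image" (384x512x3 uint8, red, green, blue), "depth" (384x512 float32, m along the optical axis (not along the pixel's ray), 0 where there is no reading), "fovy" (degrees; the focal length in pixels is half the picture's height over the tangent of half this angle, whatever the lens; pixels are square), "cx", "cy" (the principal point, pixels), "rvec" (rotation vector, rad) and "tvec" (3), from world to camera coordinates, as OpenCV has them. Camera axes: x right, y down, z forward; pixel columns grow to the right and rows downward; lengths in m; the calibration is good to about 2 mm. A picture is of the moment at which its call begins.
- robot.hand_in(): hands the job in; it is judged then, once.
Trained networks look in the newest picture that a camera, given by its name, has taken for a name from the list of things; names that differ only in an ending like _2 or _b are one class to them, and where a whole thing is asked for, a point or a joint stands for the part that bears it (a point fixed in the world has none). Each returns a list of dicts, best first, with "p" (0 to 1); they miss things now and then, are a little off and sometimes report something else, mostly with a low value. They report only what shows in the picture. A call takes as long as a camera call. They do not tell look-alikes from the thing itself.
- robot.find_in(camera, thing): "box" ([left, top, right, bottom] in pixels, round what is visible of it).
- robot.cut_out(camera, thing): "region" (384x512 bool, what is visible of it) and "box" ([left, top, right, bottom] in pixels, round what is visible of it).
The state is a dict: "time": time; "q": joint angles; "joint_velocities": joint speeds; "joint_torque": joint torques, N m; "position": TCP position; "tool_rot": TCP orientation; "ft_force": force on the tool from outside, world axes, zero at the start; "moment": the same for the moment, N m; "grip_width": finger opening in m; "grip_force": force on a finger pad.
Only numpy, scipy, OpenCV 4.12 (cv2) and the standard library are available. Lean on these libraries where they do the work, as an engineer would, in place of code of your own. Each camera call takes 0.05 s, during which the arm holds its last target. There are 200 camera calls.

### The job

Repack the vacuum pump's inlet filter: lift the dust cap off the filter housing and lay it on the bench, then drop all the metal rings from the bench into the tube as one flat column, with the two thick spacer rings at the bottom (they keep the outlet clear) and every thin filter ring above them. Then set the tapered plug in the mouth and press or tap it down until it locks with its flange on the rim. Leave the other things on the bench where they are.

Things in the scene. Friction and masses are not known exactly. Their poses are not given: they have to be found in the camera images.
- housing: Filter housing, fixed: clear upright tube between an aluminium foot and head ring on a base plate 116 x 104 x 8 mm; a brass hose barb at the foot points along the housing's own +y and reaches 65 mm from the axis. Origin: on the tube's axis at bench height; z up. The head is 68 mm across at the rim, 74 mm lower down.
- mouth (a point): Centre of the housing's rim, 114 mm above the bench; z up along the tube's axis. Below it lies the taper socket: 51.7 mm wide at the rim, narrowing over 26 mm to the straight bore, 48 mm across, polished and slippery.
- bore_floor (a point): Flat floor of the bore, on the axis, 100 mm below the rim and 14 mm above the bench. From here the straight bore goes up 74 mm to the foot of the taper.
- cap_knob (a point): Middle of the knob of the black plastic dust cap that lies loose on the housing's rim: disc 74 mm across and 4 mm thick, a spigot 43 mm across and 4 mm deep below it that hangs in the mouth, a round knob 22 mm across on top. This point is 14 mm above the disc's underside, 18 mm above the spigot's end and 8.5 mm below the knob's top; 50 g.
- plug_knob (a point): Middle of the sealing plug's knob: 23 mm above the flange's underside, 11 mm below the knob's top, 48 mm above the shank's end; z up, out of the shank. The knob is round, 28 mm across and 22 mm tall, on a short neck above an aluminium flange 65 mm across and 6 mm thick.
- plug: Sealing plug, 110 g; origin on its axis at the flange's underside. White tapered shank 25 mm long, 52.5 mm wide under the flange, 49.3 mm at the foot, chamfered to 44.3. Starts standing on the bench, left of the housing. Set into the mouth it rests with the flange about 3 mm above the rim; pushes of 10 to 20 N on the knob drive it in and it holds; locked when the flange lies on the rim.
- spacer_1_mid (a point): Spacer ring: plain steel ring, the thick kind with the wide hole: 46 mm outside, 24 mm hole, 15 mm thick, 80 g. Grip it across its outside (the hole takes no finger). This point is its centre, half-way through its thickness; z is its axis. At the start it lies flat on the bench in front of the housing or beside it.
- spacer_2_mid (a point): Spacer ring: plain steel ring, the thick kind with the wide hole: 46 mm outside, 24 mm hole, 15 mm thick, 80 g. Grip it across its outside (the hole takes no finger). This point is its centre, half-way through its thickness; z is its axis. At the start it lies flat on the bench in front of the housing or beside it.
- filter_1_mid (a point): Filter ring: plain steel ring, the thin kind with the small hole: 46 mm outside, 8 mm hole, 10 mm thick, 60 g; may be absent. Grip it across its outside (the hole takes no finger). This point is its centre, half-way through its thickness; z is its axis. At the start it lies flat on the bench in front of the housing or beside it.
- filter_2_mid (a point): Filter ring: plain steel ring, the thin kind with the small hole: 46 mm outside, 8 mm hole, 10 mm thick, 60 g; may be absent. Grip it across its outside (the hole takes no finger). This point is its centre, half-way through its thickness; z is its axis. At the start it lies flat on the bench in front of the housing or beside it.
- filter_3_mid (a point): Filter ring: plain steel ring, the thin kind with the small hole: 46 mm outside, 8 mm hole, 10 mm thick, 60 g; may be absent. Grip it across its outside (the hole takes no finger). This point is its centre, half-way through its thickness; z is its axis. At the start it lies flat on the bench in front of the housing or beside it.
- filter_4_mid (a point): Filter ring: plain steel ring, the thin kind with the small hole: 46 mm outside, 8 mm hole, 10 mm thick, 60 g; may be absent. Grip it across its outside (the hole takes no finger). This point is its centre, half-way through its thickness; z is its axis. At the start it lies flat on the bench in front of the housing or beside it.
- tape_roll: Bystander: roll of yellowish label tape, 66 mm across, 18 mm high, flat on the bench; not one of the rings. Origin: centre of its underside.
- timer: Bystander: white lab timer, 66 x 62 x 14 mm, flat on the bench near its front edge. Origin: centre of its underside.
- rubber_stopper: Bystander: off-white rubber stopper, 35 mm across and 28 mm tall, on the right. Origin: centre of its underside.
- test_strip_box: Bystander: white box of indicator strips, 38 x 82 x 20 mm, on the left. Origin: centre of underside. Other clutter is fixed: bottles, beaker and flask at the back (x over 0.73), a case at x 0.70, y 0.335 (94 x 130 x 35 mm), small tools at the front edge (x under 0.43), thermometer and scoop on the left (y over 0.35), a glass rod at x 0.70, y -0.27.
Not all that is in view belongs to the job. What is shaped like the plug but orange or purple is not meant.

How it is judged:
On the way, in this order (a step that is already met when the one before it is completed fails the run):
1. the dust cap is off the housing, well clear of its mouth (horizontal distance between cap_knob and mouth above 0.06 m), for 0.2 s.
2. all the rings lie flat in the bore in one column, spacers below the filter rings (horizontal distance between each of spacer_1_mid, spacer_2_mid, filter_1_mid, filter_2_mid, filter_3_mid, filter_4_mid and mouth below 0.004 m and z of spacer_1_mid in the frame of bore_floor between 0.002 and 0.071 m and angle between the z axis of each of spacer_1_mid, spacer_2_mid, filter_1_mid, filter_2_mid, filter_3_mid, filter_4_mid and the z axis of mouth, either way round below 0.08 rad and z of spacer_2_mid in the frame of bore_floor between 0.002 and 0.071 m and z of filter_1_mid in the frame of bore_floor between 0.002 and 0.071 m and z of filter_2_mid in the frame of bore_floor between 0.002 and 0.071 m and z of filter_3_mid in the frame of bore_floor between 0.002 and 0.071 m and z of filter_4_mid in the frame of bore_floor between 0.002 and 0.071 m and z of each of spacer_1_mid, spacer_2_mid in the frame of bore_floor below 0.026 m), for 0.2 s.
At the end, for the whole second after the job is handed in: Every ring present lies flat (within 0.08 rad) in the straight bore, within 4 mm of its axis, both spacer rings at the very bottom (centres within 26 mm of the floor); the plug straight (0.04 rad) in the taper, flange within 1.5 mm of the rim, at rest; the cap on the bench (all of step 2 and horizontal distance between plug_knob and mouth below 0.004 m and z of plug_knob in the frame of mouth below 0.0245 m and angle between the z axis of plug_knob and the z axis of mouth, either way round below 0.04 rad and linear speed of plug below 0.02 m/s and horizontal distance between cap_knob and mouth above 0.06 m and height (world z) of cap_knob below 0.05 m); the robot touches nothing.
It fails at once if the tape roll is shifted by more than 5 cm (distance of tape_roll from where it was at the start of the episode above 0.05 m).
It fails at once if the timer is shifted by more than 5 cm (distance of timer from where it was at the start of the episode above 0.05 m).
It fails at once if the rubber stopper is shifted by more than 5 cm (distance of rubber_stopper from where it was at the start of the episode above 0.05 m).
It fails at once if the test strip box is shifted by more than 5 cm (distance of test_strip_box from where it was at the start of the episode above 0.05 m).
Of filter_1, filter_2, filter_3, filter_4 only 2 to 4 are there at a start; the rules pass over those that are not, and their reading is None.
At some moment in a run one of spacer_1, spacer_2, filter_1, filter_2, filter_3, filter_4 may be knocked a few centimetres aside while the robot is not near it.
It also fails if it takes over 210 s, if anything falls off the work surface, if the arm or the gripper's body presses on something with over 40 N, if the wrist force passes 120 N, or if a joint passes its speed limit or range.

## Working session

There is one attempt and no reset: what is moved stays moved. The work goes in short steps, Python scripts to look and compute and a tool call to move; the robot and the scene stay as the last step left them, time stands still between calls to the robot, and variables do not carry over. Pictures are saved under pics/ and viewed, at most 14 in all, crops included, and the job is handed in when it is done.

Besides the shell and the picture viewer there is one more tool, called after "Request:" as a command line: name --argument value ..., lists and objects as JSON in quotes. send_rows: Moves the arm, as the interface text tells. Its arguments: {"type":"object","properties":{"deltas":{"type":"string"},"newtons":{"type":"number"}},"required":["deltas"]}

```bash
ls; mkdir -p pics; cat > h.py <<'E'
import numpy as np, cv2
from scipy.spatial.transform import Rotation as R
from rig import robot
def cam(n):
    c=robot.camera(n); c['f']=c['image'].shape[0]/2/np.tan(np.radians(c['fovy'])/2)
    c['R']=cv2.Rodrigues(np.array(c['rvec'],float))[0]; c['t']=np.array(c['tvec'],float); return c
def cloud(c):
    d=c['depth']; v,u=np.mgrid[:d.shape[0],:d.shape[1]]
    P=np.stack([(u-c['cx'])/c['f']*d,(v-c['cy'])/c['f']*d,d],-1)
    W=(P-c['t'])@c['R']; W[d==0]=np.nan; return W
def onplane(c,u,v,z):
    r=np.array([(u-c['cx'])/c['f'],(v-c['cy'])/c['f'],1])@c['R']; o=-c['t']@c['R']
    return o+r*(z-o[2])/r[2]
def save(c,n,box=None,s=1):
    im=c['image'][...,::-1]
    if box: im=im[box[1]:box[3],box[0]:box[2]]
    cv2.imwrite('pics/'+n,cv2.resize(im,None,fx=s,fy=s,interpolation=cv2.INTER_CUBIC))
E
python3 - <<'E'
from h import *
for n in ['scene','side','wrist']:
    c=cam(n); W=cloud(c); save(c,n+'0.png',None,1.5)
    print(n,-c['t']@c['R'],c['f'])
    for th in ['cap_knob','plug_knob','plug','spacer_1_mid','filter_1_mid','housing']:
        for r in robot.cut_out(n,th)[:6]:
            m=r['region']; w=W[m]; 
            print(th,round(r['p'],2),np.round(r['box']),np.round(np.nanmedian(w,0),3),'top',np.round(np.nanpercentile(w[:,2],95),3))
print(robot.get_obs())
E
```

```text
pics
scene [-0.18320228 -0.99563209  0.8077854 ] 475.1953787716875
cap_knob 0.83 [286. 181. 307. 194.] [ 0.618 -0.043  0.121] top 0.138
plug_knob 0.83 [238. 176. 255. 193.] [0.585 0.195 0.033] top 0.061
plug_knob 0.82 [254. 190. 272. 205.] [0.598 0.087 0.033] top 0.061
plug_knob 0.68 [159. 180. 179. 200.] [0.366 0.303 0.033] top 0.062
plug_knob 0.48 [268. 177. 286. 194.] [0.685 0.12  0.034] top 0.062
plug 0.84 [252. 190. 276. 208.] [0.597 0.088 0.033] top 0.061
plug 0.74 [374. 259. 383. 274.] [ 0.64  -0.365  0.028] top 0.032
plug 0.71 [231. 174. 254. 196.] [0.585 0.196 0.033] top 0.061
plug 0.68 [273. 177. 287. 197.] [0.685 0.12  0.035] top 0.062
plug 0.5 [159. 178. 184. 202.] [0.364 0.302 0.033] top 0.061
spacer_1_mid 0.51 [241. 220. 255. 232.] [0.476 0.001 0.015] top 0.019
filter_1_mid 0.47 [334. 274. 355. 287.] [ 0.555 -0.336  0.012] top 0.014
housing 0.68 [275. 191. 318. 232.] [ 0.604 -0.06   0.024] top 0.107
side [ 0.52671352 -0.82171922  0.80884476] 403.2217619165402
cap_knob 0.74 [274. 180. 303. 202.] [ 0.621 -0.045  0.118] top 0.136
plug_knob 0.79 [199. 130. 218. 146.] [0.374
[... 1376 characters left out ...]
-01,  5.27517564e-01,  1.43268141e+00, -3.62952680e-05,
        1.18138723e+00, -1.78512498e-01]), 'joint_velocities': array([ 8.00041516e-05, -2.10883625e-03,  1.91783702e-03, -3.99830503e-04,
       -1.02022328e-03,  8.81000480e-04]), 'joint_torque': array([ 4.34044864e-05, -4.40023434e+01, -1.76989657e+01,  6.34811749e-02,
        5.04606217e-02,  7.18591139e-06]), 'position': array([6.24988644e-01, 2.15723793e-06, 2.92243526e-01]), 'tool_rot': array([ 7.07109546e-01,  7.07104016e-01, -1.19539317e-05,  1.22209350e-05]), 'ft_force': array([-0.21181209, -0.01931459, -0.1077555 ]), 'moment': array([ 0.05153129, -0.08248342, -0.00129795]), 'grip_force': 0.0, 'grip_width': 0.08683191019513394}
```

View pics/scene0.png

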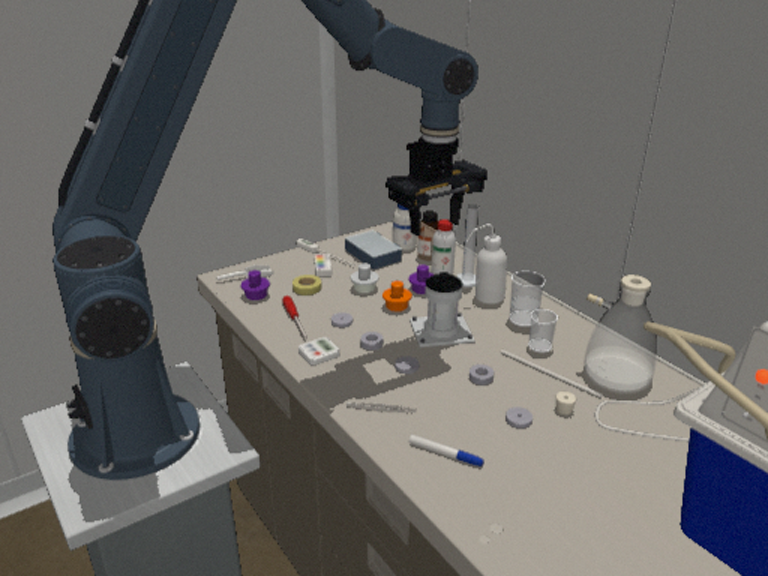

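View pics/side0.png

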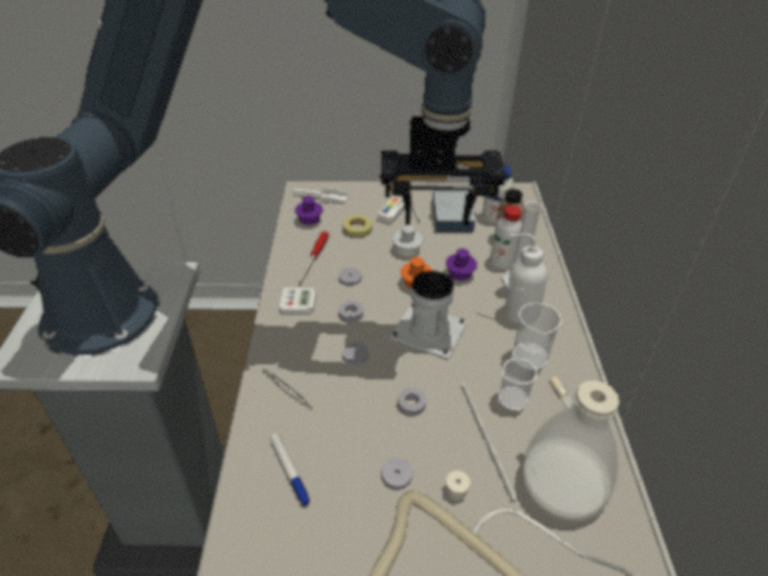

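View pics/wrist0.png

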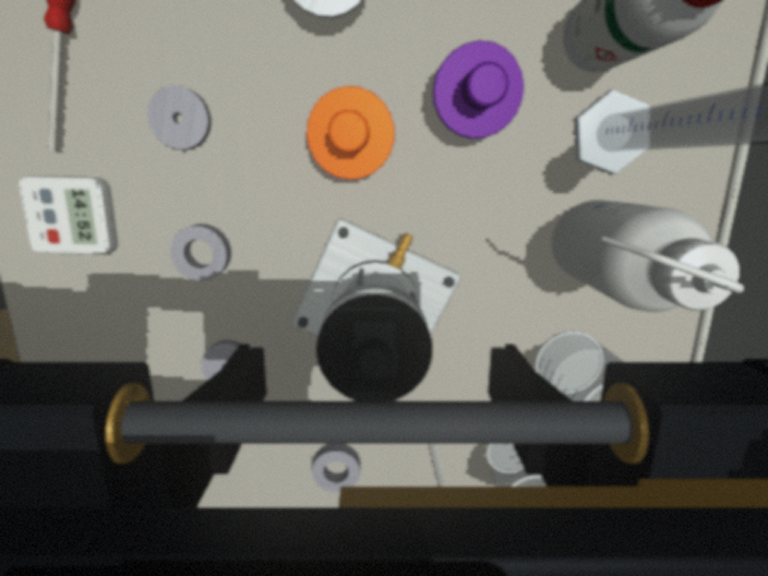

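```bash
cat >> h.py <<'E'
def discs(c,z,lo,hi,dmin,dmax):
    """flat round tops near height z -> list of (x,y,diameter,hole pixel fraction,px)"""
    W=cloud(c); m=((W[...,2]>z+lo)&(W[...,2]<z+hi)).astype(np.uint8)
    m=cv2.morphologyEx(m,cv2.MORPH_OPEN,np.ones((3,3)))
    out=[]
    for k in cv2.findContours(m,cv2.RETR_EXTERNAL,cv2.CHAIN_APPROX_NONE)[0]:
        if len(k)<15: continue
        p=np.array([onplane(c,u,v,z)[:2] for u,v in k[:,0].astype(float)],np.float32)
        (x,y),r=cv2.minEnclosingCircle(p); e=cv2.fitEllipse(p*1000)
        if dmin<2*r<dmax: out.append([round(float(a),4) for a in (x,y,2*r)]+[np.round(e[0],1).tolist(),np.round(e[1],1).tolist()]+[np.round(k[:,0].mean(0)).tolist()])
    return out
E
python3 - <<'E'
from h import *
for n in ['scene','side','wrist']:
    c=cam(n)
    for z in (.010,.015):
        print(n,z)
        for o in discs(c,z,-.003,.0026,.03,.062): print(o)
    print('cap');
    for o in discs(c,.118,-.003,.003,.05,.085)+discs(c,.1365,-.003,.003,.015,.03): print(o)
    print('plug')
    for o in discs(c,.031,-.003,.003,.05,.085)+discs(c,.059,-.003,.003,.015,.04): print(o)
c=cam('wrist');W=cloud(c)
print(np.nanmedian(W[20:60,150:190,2]),np.nanstd(W[20:60,150:190,2]))
E
```

```text
scene 0.01
[0.6402, -0.0824, 0.0323, [637.9, -82.5], [21.3, 31.0], [307.0, 224.0]]
scene 0.015
[-0.0412, -0.0771, 0.0342, [-41.2, -76.3], [23.4, 29.8], [82.0, 310.0]]
cap
plug
[0.589, 0.2096, 0.0338, [588.6, 208.8], [14.6, 33.0], [242.0, 177.0]]
side 0.01
[0.559, -0.3358, 0.0468, [559.1, -335.4], [42.5, 43.9], [265.0, 315.0]]
[0.4902, -0.1009, 0.0478, [489.8, -99.0], [39.5, 44.3], [237.0, 234.0]]
[0.6344, -0.0866, 0.0303, [634.1, -86.6], [10.4, 34.5], [291.0, 231.0]]
[0.4819, 0.1085, 0.0388, [483.3, 107.4], [18.1, 39.7], [237.0, 183.0]]
[0.4628, 0.1079, 0.039, [459.8, 106.9], [18.3, 39.7], [229.0, 183.0]]
side 0.015
[0.383, -0.2982, 0.0528, [381.9, -298.8], [11.9, 56.9], [186.0, 298.0]]
[0.486, -0.0056, 0.0312, [488.1, -7.1], [16.0, 29.9], [237.0, 208.0]]
[0.4754, 0.0048, 0.0461, [472.3, 6.9], [29.2, 41.8], [231.0, 204.0]]
cap
[0.6219, -0.0398, 0.0746, [622.3, -42.3], [63.8, 71.4], [288.0, 190.0]]
[0.8053, -0.3829, 0.0168, [805.2, -382.9], [7.6, 17.5], [396.0, 302.0]]
[0.6227, -0.04, 0.0234, [622.5, -39.7], [19.7, 21.6], [289.0, 184.0]]
plug
[0.6969, 0.1225, 0.0655, [696.0, 120.5], [
[... 1080 characters left out ...]
[21.2, 21.8], [250.0, 241.0]]
[0.8002, 0.0985, 0.0215, [799.9, 98.4], [9.1, 18.6], [477.0, 82.0]]
plug
[0.9212, -0.048, 0.0528, [920.4, -49.1], [4.9, 60.2], [490.0, 215.0]]
[0.9196, 0.0173, 0.0536, [920.2, 18.2], [4.3, 62.2], [503.0, 163.0]]
[0.6056, 0.0995, 0.0647, [605.6, 99.6], [63.3, 63.4], [234.0, 88.0]]
[0.6973, 0.1284, 0.065, [697.4, 128.5], [63.3, 63.7], [319.0, 59.0]]
[0.9198, -0.0493, 0.0335, [919.9, -51.3], [5.3, 32.4], [508.0, 225.0]]
[0.6057, 0.0993, 0.0277, [605.7, 99.4], [26.6, 26.8], [232.0, 87.0]]
[0.6971, 0.128, 0.0283, [697.1, 128.2], [26.9, 27.1], [325.0, 56.0]]
[0.7752, 0.155, 0.0243, [774.9, 154.8], [6.6, 21.0], [407.0, 27.0]]
0.0009696582025708193 0.0008242980472019024
```

Request:
send_rows --deltas "-37 -2 0 0 0 0 0.7; 0 0 50 0 0 0 0.7; 0 0 52 0 0 0 0.7; 0 0 0 0 0 0 0.7; 0 0 0 0 0 0 0; 0 0 0 0 0 0 0; 0 0 0 0 0 0 0; 0 0 0 0 0 0 0" --newtons 12

```text
time: 2.25
position: [0.623, -0.0369, 0.1904]
tool_rot: [0.707, 0.707, 0.0, 0.0]
ft_force: [-0.6, -0.3, -0.6]
grip_width: 0.0286
grip_force: 0.0
```

Request:
send_rows --deltas "0 0 0 0 0 0 0; 0 0 0 0 0 0 0; 0 0 -20 0 0 0 0; 0 0 -40 0 0 0 0"

```text
time: 2.75
position: [0.6217, -0.0367, 0.2488]
tool_rot: [0.707, 0.707, -0.001, -0.002]
ft_force: [0.5, -0.8, -0.6]
grip_width: 0.0206
grip_force: 12.0
```

Request:
send_rows --deltas "-44.5 -37 0 0 0 0 0; -44.5 -37 0 0 0 0 0; -44.5 -37 0 0 0 0 0; -44.5 -37 0 0 0 0 0; 0 0 50 0 0 0 0; 0 0 50 0 0 0 0; 0 0 50 0 0 0 0; 0 0 17 0 0 0 0; 0 0 0 0 0 0 0; 0 0 0 0 0 0 0.6"

```text
time: 4.0
position: [0.4759, -0.2155, 0.0847]
tool_rot: [0.707, 0.707, 0.0, 0.002]
ft_force: [0.1, 0.9, -0.4]
grip_width: 0.0252
grip_force: 0.0
```

Request:
send_rows --deltas "0 0 0 0 0 0 0.6; 0 0 0 0 0 0 0.6; 0 0 -60 0 0 0 0.7; 0 0 -60 0 0 0 0.7; 60 0 -60 0 0 0 0.7;0 0 0 0 0 0 0.7"

```text
time: 4.75
position: [0.4757, -0.1692, 0.2512]
tool_rot: [0.706, 0.708, 0.001, 0.003]
ft_force: [-0.3, -0.6, -0.4]
grip_width: 0.0605
grip_force: 0.0
```

```bash
cat > look.py <<'E'
from h import *
import sys
for n in sys.argv[2:]:
    c=cam(n); save(c,sys.argv[1]+n+'.png',None,1.5)
    for nm,z,a,b in (('F',.010,.036,.055),('S',.015,.036,.055),('cap',.008,.065,.085),('knob',.0265,.018,.03),('rim',.114,.05,.085),('plugknob',.059,.02,.035)):
        for o in discs(c,z,-.003,.0026,a,b):
            if 0.4<o[0]<.72 and min(o[4])>.6*max(o[4]): print(n,nm,o)
print(robot.get_obs()['position'],robot.get_obs()['time'])
E
python3 look.py a wrist side
```

```text
wrist F [0.4903, -0.0969, 0.0461, [490.3, -96.8], [44.7, 44.9], [264.0, 113.0]]
wrist S [0.5854, -0.2033, 0.0473, [585.5, -202.9], [44.9, 45.8], [346.0, 210.0]]
wrist S [0.4781, 0.005, 0.0457, [478.1, -1.1], [28.0, 42.4], [253.0, 12.0]]
wrist cap [0.4762, -0.2141, 0.0745, [476.1, -214.0], [72.1, 73.1], [249.0, 217.0]]
wrist knob [0.4759, -0.2138, 0.0229, [476.0, -213.9], [20.2, 22.0], [250.0, 223.0]]
wrist rim [0.6224, -0.0362, 0.0699, [621.1, -39.2], [55.9, 62.4], [463.0, 40.0]]
side F [0.5585, -0.3359, 0.0469, [558.5, -335.9], [40.5, 42.2], [264.0, 315.0]]
side F [0.4891, -0.1012, 0.0471, [489.8, -102.4], [38.9, 41.8], [237.0, 234.0]]
side S [0.5857, -0.2095, 0.0431, [585.7, -212.7], [30.7, 40.0], [275.0, 269.0]]
side S [0.4778, 0.0022, 0.0474, [476.5, 1.8], [37.5, 41.4], [233.0, 207.0]]
side cap [0.4756, -0.2181, 0.0749, [475.2, -218.1], [63.6, 69.0], [230.0, 271.0]]
side knob [0.4754, -0.2185, 0.0218, [476.0, -218.2], [17.6, 20.4], [229.0, 266.0]]
side plugknob [0.6052, 0.0982, 0.0216, [606.5, 98.5], [15.7, 20.3], [278.0, 173.0]]
side plugknob [0.6963, 0.1228, 0.028, [697.2, 122.3], [20.1, 28.1], [308.0, 168.0]]
side plugknob [0.5876, 0.2028, 0.0226, [587.0, 203.6], [17.2, 22.1], [271.0, 152.0]]
[ 0.47494649 -0.17050533  0.24811723] 4.85
```

Request:
send_rows --deltas "59 1 0 0 0 0 0.7; 59 1 0 0 0 0 0.7; 58.5 1 0 0 0 0 0.7; 0 0 56 0 0 0 0.7; 0 0 56 0 0 0 0.7; 0 0 56.5 0 0 0 0.7; 0 0 0 0 0 0 0.4; 0 0 0 0 0 0 0.4; 0 0 0 0 0 0 0.4;0 0 0 0 0 0 0.4" --newtons 6

```text
time: 6.1
position: [0.4781, 0.0055, 0.0796]
tool_rot: [0.707, 0.707, 0.0, 0.0]
ft_force: [0.3, 0.5, -0.9]
grip_width: 0.0452
grip_force: 6.0
```

Request:
send_rows --deltas "0 0 0 0 0 0 0.7; 0 0 0 0 0 -10 0.7; 0 0 0 0 0 -10 0.7; 0 0 0 0 0 -10 0.7; 0 0 0 0 0 -10 0.7; 0 0 0 0 0 -10 0.7; 0 0 0 0 0 -10 0.7; 0 0 0 0 0 -10 0.7; 0 0 0 0 0 -10 0.7; 0 0 0 0 0 -10 0.7"

```text
time: 7.35
position: [0.4782, 0.0058, 0.0795]
tool_rot: [-0.003, 1.0, -0.0, 0.001]
ft_force: [-0.2, 0.0, 1.0]
grip_width: 0.061
grip_force: 0.0
```

Request:
send_rows --deltas "0 0 0 0 0 0 0.4; 0 0 0 0 0 0 0.4; 0 0 0 0 0 0 0.4; 0 0 0 0 0 0 0.4"

```text
time: 7.85
position: [0.4781, 0.0057, 0.0791]
tool_rot: [0.0, 1.0, -0.0, 0.0]
ft_force: [0.4, 0.2, 2.3]
grip_width: 0.0459
grip_force: 6.0
```

Request:
send_rows --deltas "0 0 0 0 0 0 0.7; 0 0 0 0 0 0 0.7; 0 0 -40 0 0 10 0.7; 0 0 -40 0 0 10 0.7; 0 0 -40 0 0 10 0.7; 0 0 -40 0 0 10 0.7; 0 0 -40 0 0 10 0.7; 0 0 0 0 0 10 0.7; 0 0 0 0 0 10 0.7; 0 0 0 0 0 10 0.7"

```text
time: 9.1
position: [0.4776, 0.0058, 0.2789]
tool_rot: [0.645, 0.764, -0.0, -0.0]
ft_force: [0.4, -0.8, -0.0]
grip_width: 0.0611
grip_force: 0.0
```

Request:
send_rows --deltas "0 0 0 0 0 10 0.7; -30 36 0 0 0 0 0.7; -36 36 0 0 0 0 0.7; 0 0 0 0 0 0 0.7; 0 0 0 0 0 0 0.7"

```text
time: 9.72
position: [0.5489, -0.0599, 0.2782]
tool_rot: [0.707, 0.707, -0.001, -0.001]
ft_force: [-0.2, -0.7, 0.7]
grip_width: 0.0609
grip_force: 0.0
```

```bash
python3 look.py b wrist side scene
```

```text
wrist F [0.4907, -0.0964, 0.0466, [490.6, -96.3], [45.0, 45.5], [205.0, 205.0]]
wrist F [0.4721, 0.1116, 0.0468, [472.1, 110.0], [40.0, 45.8], [180.0, 18.0]]
wrist S [0.4787, 0.0074, 0.0463, [478.7, 7.4], [44.3, 45.3], [190.0, 119.0]]
wrist rim [0.6232, -0.0354, 0.0691, [623.1, -35.3], [66.9, 67.9], [339.0, 174.0]]
wrist plugknob [0.6051, 0.0989, 0.0284, [605.1, 99.0], [26.7, 27.3], [314.0, 17.0]]
side F [0.5586, -0.3361, 0.0476, [558.3, -336.1], [40.3, 44.4], [265.0, 314.0]]
side F [0.4899, -0.0998, 0.0456, [491.0, -99.2], [38.8, 43.8], [237.0, 234.0]]
side F [0.4714, 0.1095, 0.0461, [469.7, 112.4], [32.4, 43.4], [233.0, 182.0]]
side S [0.5839, -0.2071, 0.0461, [585.0, -207.0], [38.8, 42.7], [273.0, 267.0]]
side cap [0.4757, -0.2182, 0.0747, [475.1, -219.5], [61.8, 68.8], [230.0, 272.0]]
side knob [0.475, -0.2195, 0.0217, [474.1, -219.9], [16.3, 20.1], [229.0, 267.0]]
side plugknob [0.6042, 0.0942, 0.0271, [604.0, 92.7], [18.8, 27.8], [278.0, 174.0]]
side plugknob [0.6965, 0.1228, 0.0278, [697.8, 122.7], [20.1, 26.7], [308.0, 168.0]]
side plugknob [0.5885, 0.2024, 0.0238, [586.8, 202.5], [16.4, 23.4], [271.0, 152.0]]
[ 0.54876165 -0.05926619  0.27871085] 9.875
```

View pics/bwrist.png

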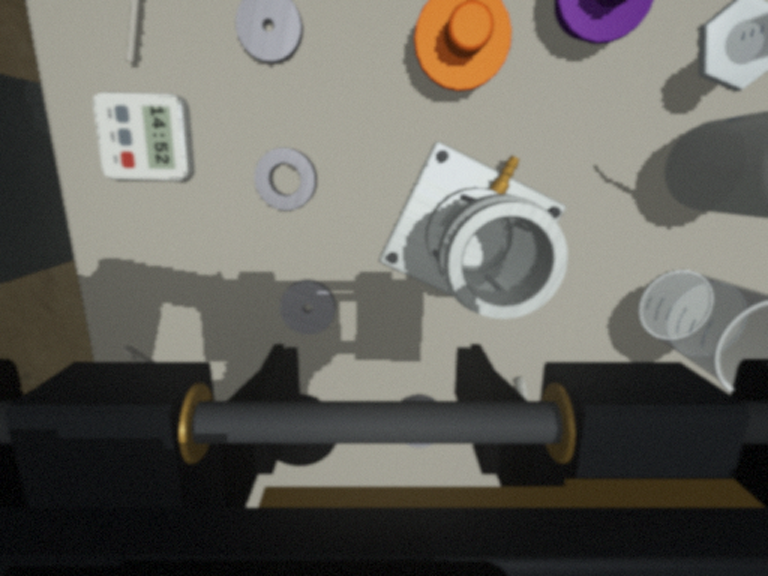

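Request:
send_rows --deltas "32.5 -35.4 0 0 0 0 0.7; 32.5 -35.4 0 0 0 0 0.7; 0 0 50 0 0 0 0.7; 0 0 50 0 0 0 0.7; 0 0 50 0 0 0 0.7; 0 0 49 0 0 0 0.7; 0 0 0 0 0 0 0.3; 0 0 0 0 0 0 0.3; 0 0 0 0 0 0 0.3;0 0 0 0 0 0 0.3" --newtons 15

```text
time: 11.12
position: [0.4801, 0.0046, 0.0819]
tool_rot: [0.707, 0.707, 0.001, 0.002]
ft_force: [0.3, 0.9, -1.0]
grip_width: 0.0447
grip_force: 15.0
```

Request:
send_rows --deltas "0 0 -30 0 0 0 0.3; 0 0 -50 0 0 0 0.3; 0 0 -55 0 0 0 0.3; -14.2 48.2 0 0 0 0 0.3; -14.2 48.2 0 0 0 0 0.3; -14.2 48.2 0 0 0 0 0.3; 0 0 0 0 0 0 0.3; 0 0 12 0 0 0 0.3; 0 0 10 0 0 0 0.3; 0 0 0 0 0 0 0.3"

```text
time: 12.38
position: [0.6219, -0.0373, 0.1916]
tool_rot: [0.707, 0.707, -0.001, -0.002]
ft_force: [-0.0, 0.3, -0.9]
grip_width: 0.0447
grip_force: 15.0
```

```bash
python3 - <<'E'
from h import *
for i in range(3):
    o=robot.get_obs();print(o['position'],o['q'],o['time']); robot.camera('side')
E
```

```text
[ 0.62192633 -0.03725243  0.19156532] [-2.38937225e-01  6.48728636e-01  1.52238688e+00 -1.37005159e-05
  9.74454917e-01 -2.39201172e-01] 12.375
[ 0.62255233 -0.03741498  0.19217527] [-2.38971550e-01  6.48236243e-01  1.52119524e+00  4.41665075e-05
  9.74684878e-01 -2.39219754e-01] 12.425
[ 0.62311272 -0.03755531  0.19266347] [-2.38956285e-01  6.47866777e-01  1.52018649e+00 -2.28572892e-05
  9.74711289e-01 -2.39216598e-01] 12.475
```

Request:
send_rows --deltas "0 -0.5 5 0 0 0 0.3; 0 0 0 0 0 0 0.3; 0 0 0 0 0 0 0.3; 0 0 0 0 0 0 0.3"

```text
time: 13.02
position: [0.6234, -0.0379, 0.1881]
tool_rot: [0.707, 0.707, 0.0, 0.0]
ft_force: [0.7, 0.9, -1.0]
grip_width: 0.0449
grip_force: 15.0
```

Request:
send_rows --deltas "0.8 -0.7 0 0 0 0 0.3; 0 0 0 0 0 0 0.3; 0 0 0 0 0 0 0.3; 0 0 0 0 0 0 0.65; 0 0 0 0 0 0 0.65; 0 0 0 0 0 0 0.7; 0 0 -50 0 0 0 0.7; -60 -9 0 0 0 0 0.7; 0 0 0 0 0 0 0.7; 0 0 0 0 0 0 0.7"

```text
time: 14.28
position: [0.6132, -0.0972, 0.2377]
tool_rot: [0.708, 0.707, 0.0, -0.001]
ft_force: [0.5, -0.3, 0.5]
grip_width: 0.0611
grip_force: 0.0
```

```bash
python3 look.py c wrist; python3 - <<'E'
from h import *
c=cam('wrist'); W=cloud(c); c2=np.hypot(W[...,0]-.623,W[...,1]+.036)<.021
m=c2&(W[...,2]>0.012); z=W[...,2][m]; print(np.percentile(z,[5,25,50,75,95]),m.sum())
save(c,'c_crop.png',[200,40,420,240],3)
E
```

```text
wrist F [0.4909, -0.0966, 0.0472, [490.7, -96.5], [45.2, 45.7], [139.0, 183.0]]
wrist rim [0.6232, -0.0357, 0.0682, [623.2, -35.6], [67.2, 67.3], [266.0, 133.0]]
[ 0.61324919 -0.09655677  0.23757624] 14.325
[0.01418972 0.01559484 0.02923852 0.02994587 0.0307676 ] 1517
```

View pics/c_crop.png

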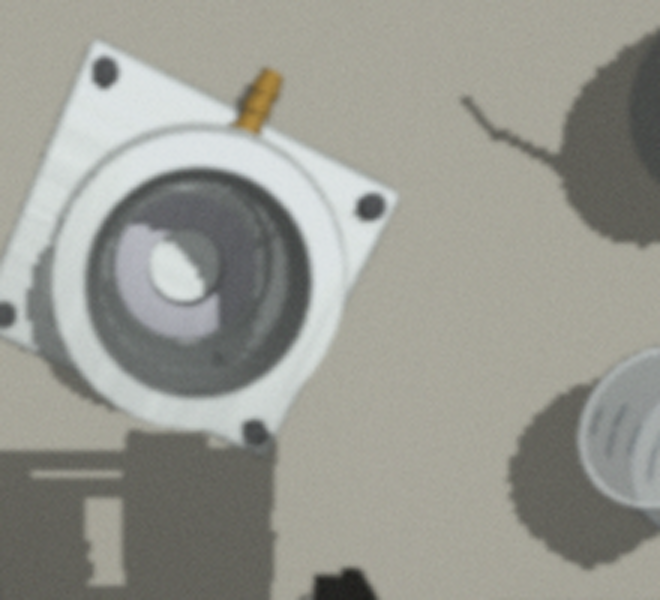

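Request:
send_rows --deltas "-53.7 -14 0 0 0 0 0.7; -53.7 -14 0 0 0 0 0.7; 0 0 52.5 0 0 0 0.7; 0 0 52.5 0 0 0 0.7; 0 0 52.5 0 0 0 0.7; 0 0 0 0 0 0 0.7; 0 0 0 0 0 0 0.3; 0 0 0 0 0 0 0.3; 0 0 0 0 0 0 0.3;0 0 0 0 0 0 0.3"

```text
time: 15.62
position: [0.5871, -0.205, 0.0832]
tool_rot: [0.707, 0.707, 0.001, 0.002]
ft_force: [0.3, 0.0, 8.1]
grip_width: 0.0441
grip_force: 15.0
```

Request:
send_rows --deltas "0 0 0 0 0 0 0.3; 0 0 -30 0 0 0 0.3; 0 0 -50 0 0 0 0.3; 0 0 -50 0 0 0 0.3; 55.6 12.5 0 0 0 0 0.3; 55.6 12.5 0 0 0 0 0.3; 55.6 12.5 0 0 0 0 0.3; 0 0 12 0 0 0 0.3; 0 0 0 0 0 0 0.3; 0 0 0 0 0 0 0.3"

```text
time: 16.88
position: [0.6229, -0.039, 0.1986]
tool_rot: [0.708, 0.707, -0.0, 0.0]
ft_force: [-0.1, -0.0, -1.7]
grip_width: 0.0443
grip_force: 15.0
```

```bash
python3 - <<'E'
from h import *
c=cam('side'); print(robot.get_obs()['position'],robot.get_obs()['ft_force'])
save(c,'d.png',[230,120,350,290],3.5)
E
```

```text
[ 0.62308172 -0.03919423  0.19872179] [-0.20938998  0.33508766 -2.01008641]
```

View pics/d.png

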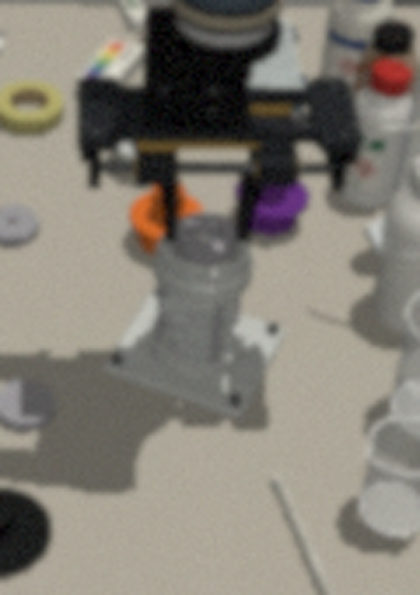

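Request:
send_rows --deltas "2 -0.6 5 0 0 0 0.3; 0 0 5.5 0 0 0 0.3; 0 0 0 0 0 0 0.3; 0 0 0 0 0 0 0.3; 0 0 0 0 0 0 0.3"

```text
time: 17.55
position: [0.6226, -0.0357, 0.188]
tool_rot: [0.707, 0.707, 0.0, 0.0]
ft_force: [0.4, 0.5, -0.8]
grip_width: 0.0444
grip_force: 15.0
```

Request:
send_rows --deltas "-1 0 0 0 0 0 0.3; 0 0 0 0 0 0 0.3; 0 0 0 0 0 0 0.3; 0 0 0 0 0 0 0.65; 0 0 0 0 0 0 0.65; 0 0 0 0 0 0 0.7; 0 0 -50 0 0 0 0.7; -60 -25 0 0 0 0 0.7; 0 -25 0 0 0 0 0.7; 0 0 0 0 0 0 0.7"

```text
time: 18.8
position: [0.5719, -0.0946, 0.238]
tool_rot: [0.708, 0.707, -0.0, -0.001]
ft_force: [-0.9, 0.7, -0.1]
grip_width: 0.061
grip_force: 0.0
```

```bash
cat > bore.py <<'E'
from h import *
c=cam('wrist'); W=cloud(c)
m=(np.hypot(W[...,0]-.623,W[...,1]+.036)<.022)&(W[...,2]>0.012); w=W[m]
h=np.histogram(w[:,2]*1000,bins=np.arange(10,116,4)); print([(int(a),int(n)) for n,a in zip(*h) if n>15])
hi=max(a for n,a in zip(*h) if n>100); t=w[abs(w[:,2]*1000-hi-2)<4]
A=np.c_[t[:,:2]-t[:,:2].mean(0),np.ones(len(t))]; s=np.linalg.lstsq(A,t[:,2],rcond=None)[0]; print('plane',s, t[:,:2].mean(0))
E
python3 bore.py; python3 look.py e wrist side
```

```text
[(10, 37), (14, 357), (18, 21), (26, 20), (30, 28), (34, 25), (38, 24), (42, 1037), (46, 42)]
plane [0.00039484 0.0006276  0.04466775] [ 0.62639476 -0.03693591]
wrist F [0.4908, -0.0967, 0.0468, [490.8, -96.9], [44.2, 45.6], [175.0, 184.0]]
wrist rim [0.6232, -0.0355, 0.0686, [623.2, -35.6], [67.3, 67.6], [323.0, 135.0]]
side F [0.5588, -0.336, 0.0474, [559.4, -337.1], [39.1, 44.1], [264.0, 314.0]]
side F [0.4899, -0.1006, 0.0473, [490.6, -99.8], [39.8, 44.4], [237.0, 235.0]]
side F [0.4717, 0.1085, 0.0473, [473.0, 108.5], [38.3, 42.7], [233.0, 183.0]]
side cap [0.4755, -0.218, 0.0747, [476.3, -217.1], [66.6, 70.7], [229.0, 272.0]]
side knob [0.4752, -0.2175, 0.0208, [474.4, -217.0], [17.5, 18.9], [229.0, 266.0]]
side plugknob [0.6051, 0.0935, 0.0265, [607.0, 93.0], [18.7, 24.2], [278.0, 174.0]]
[ 0.57451247 -0.09419936  0.2381588 ] 18.95
```

Request:
send_rows --deltas "-2 -41.5 0 0 0 0 0.7; -2 -41.5 0 0 0 0 0.7; 0 0 54 0 0 0 0.7; 0 0 54 0 0 0 0.7; 0 0 54 0 0 0 0.7; 0 0 0 0 0 0 0.7; 0 0 0 0 0 0 0.7; 0 0 0 0 0 0 0.3; 0 0 0 0 0 0 0.3;0 0 0 0 0 0 0.3"

```text
time: 20.2
position: [0.4907, -0.0983, 0.0764]
tool_rot: [0.707, 0.707, 0.0, 0.0]
ft_force: [0.3, -0.7, 1.5]
grip_width: 0.0448
grip_force: 15.0
```

Request:
send_rows --deltas "0 0 0 0 0 0 0.3; 0 0 -30 0 0 0 0.3; 0 0 -50 0 0 0 0.3; 0 0 -50 0 0 0 0.3; 20.5 44 0 0 0 0 0.3; 20.5 44 0 0 0 0 0.3; 20.5 44 0 0 0 0 0.3; 0 0 12 0 0 0 0.3; 0 0 0 0 0 0 0.3; 0 0 0 0 0 0 0.3"

```text
time: 21.45
position: [0.6209, -0.0373, 0.1935]
tool_rot: [0.707, 0.707, -0.001, -0.001]
ft_force: [-0.4, 0.1, 0.4]
grip_width: 0.0448
grip_force: 15.0
```

Request:
send_rows --deltas "0 0 0 0 0 0 0.3; 0 0 0 0 0 0 0.3"

```text
time: 21.7
position: [0.6222, -0.0373, 0.1944]
tool_rot: [0.707, 0.707, 0.0, 0.0]
ft_force: [0.3, -0.1, -1.4]
grip_width: 0.045
grip_force: 15.0
```

Request:
send_rows --deltas "0 0 7.2 0 0 0 0.3; 0 0 0 0 0 0 0.3; 0 0 0 0 0 0 0.3; 0 0 0 0 0 0 0.3"

```text
time: 22.2
position: [0.6225, -0.0368, 0.1868]
tool_rot: [0.707, 0.707, 0.0, 0.0]
ft_force: [0.5, -0.7, -0.1]
grip_width: 0.0447
grip_force: 15.0
```

Release, then move to view the bore and ring A.

Request:
send_rows --deltas "0 0 0 0 0 0 0.65; 0 0 0 0 0 0 0.65; 0 0 0 0 0 0 0.7; 0 0 -50 0 0 0 0.7; -20 -45 0 0 0 0 0.7; -20 -45 0 0 0 0 0.7; 0 0 0 0 0 0 0.7; 0 0 0 0 0 0 0.7"

```text
time: 23.2
position: [0.5333, -0.0772, 0.2372]
tool_rot: [0.707, 0.707, 0.001, 0.001]
ft_force: [0.7, 0.1, 0.5]
grip_width: 0.0612
grip_force: 0.0
```

```bash
python3 bore.py; python3 look.py f wrist side
```

```text
[(14, 21), (50, 136), (54, 923)]
plane [0.00110954 0.00054467 0.05477713] [ 0.63020282 -0.03843495]
wrist knob [0.4765, -0.2135, 0.0231, [476.3, -214.1], [20.0, 22.0], [201.0, 302.0]]
wrist rim [0.6228, -0.0357, 0.0695, [623.1, -35.6], [67.4, 68.4], [375.0, 160.0]]
side F [0.5594, -0.3357, 0.0466, [558.5, -337.0], [38.9, 41.8], [264.0, 314.0]]
side F [0.4668, 0.1106, 0.0469, [468.1, 111.8], [29.9, 42.3], [232.0, 182.0]]
side cap [0.4751, -0.2179, 0.0742, [474.5, -218.0], [64.3, 68.2], [229.0, 270.0]]
side plugknob [0.6045, 0.0947, 0.0274, [604.0, 95.0], [22.7, 25.4], [278.0, 174.0]]
side plugknob [0.6963, 0.1228, 0.028, [698.1, 122.1], [19.5, 26.1], [308.0, 168.0]]
[ 0.53374107 -0.07677966  0.236849  ] 23.35
```

Request:
send_rows --deltas "45.6 -20.7 0 0 0 0 0.7; 45.6 -20.7 0 0 0 0 0.7; 45.6 -20.7 0 0 0 0 0.7; 0 0 0 0 0 0 0.7; 0 0 0 0 0 0 0.7; 0 0 0 0 0 0 0.7"

```text
time: 24.1
position: [0.4717, 0.0591, 0.2368]
tool_rot: [0.707, 0.707, 0.0, 0.001]
ft_force: [-0.5, -0.0, -0.4]
grip_width: 0.0608
grip_force: 0.0
```

```bash
python3 look.py g wrist
```

```text
wrist F [0.4718, 0.1122, 0.0459, [471.8, 112.2], [44.4, 45.0], [251.0, 134.0]]
wrist cap [0.6064, -0.0034, 0.0832, [602.6, 3.6], [54.0, 77.4], [366.0, 231.0]]
wrist plugknob [0.6045, 0.0999, 0.0286, [604.4, 99.8], [26.8, 27.5], [401.0, 152.0]]
wrist plugknob [0.5902, 0.207, 0.0285, [590.2, 206.8], [25.8, 27.8], [401.0, 18.0]]
[0.47142852 0.05897236 0.23674463] 24.15
```

Request:
send_rows --deltas "51.5 -0.3 0 0 0 0 0.7; 0 0 54 0 0 0 0.7; 0 0 54 0 0 0 0.7; 0 0 53 0 0 0 0.7; 0 0 0 0 0 0 0.7; 0 0 0 0 0 0 0.7; 0 0 0 0 0 0 0.3; 0 0 0 0 0 0 0.3;0 0 0 0 0 0 0.3; 0 0 0 0 0 0 0.3"

```text
time: 25.4
position: [0.4703, 0.1114, 0.0762]
tool_rot: [0.707, 0.707, 0.0, 0.0]
ft_force: [0.7, -1.6, 2.1]
grip_width: 0.0451
grip_force: 15.0
```

Request:
send_rows --deltas "0 0 -30 0 0 0 0.3; 0 0 -50 0 0 0 0.3; 0 0 -47 0 0 0 0.3; -37 38 0 0 0 0 0.3; -37 38 0 0 0 0 0.3; -37 38 0 0 0 0 0.3; -37 38 0 0 0 0 0.3; 0 0 9 0 0 0 0.3; 0 0 0 0 0 0 0.3; 0 0 0 0 0 0 0.3"

```text
time: 26.65
position: [0.6206, -0.0353, 0.1933]
tool_rot: [0.707, 0.707, -0.001, -0.001]
ft_force: [-0.2, -0.8, -0.2]
grip_width: 0.0453
grip_force: 15.0
```

Request:
send_rows --deltas "0 0 0 0 0 0 0.3; 0 0 0 0 0 0 0.3; 0 0 0 0 0 0 0.3"

```text
time: 27.02
position: [0.622, -0.0363, 0.194]
tool_rot: [0.707, 0.707, 0.0, 0.0]
ft_force: [0.6, -1.4, -1.3]
grip_width: 0.0446
grip_force: 15.0
```

Request:
send_rows --deltas "-0.3 0.4 7 0 0 0 0.3; 0 0 0 0 0 0 0.3; 0 0 0 0 0 0 0.3; 0 0 0 0 0 0 0.3"

```text
time: 27.52
position: [0.6225, -0.0369, 0.1868]
tool_rot: [0.707, 0.707, 0.0, 0.0]
ft_force: [0.0, -0.2, -1.1]
grip_width: 0.0448
grip_force: 15.0
```

Request:
send_rows --deltas "0 0 0 0 0 0 0.65; 0 0 0 0 0 0 0.65; 0 0 0 0 0 0 0.7; 0 0 -50 0 0 0 0.7; -50 -10 0 0 0 0 0.7; -50 -10 0 0 0 0 0.7; 0 0 0 0 0 0 0.7; 0 0 0 0 0 0 0.7"

```text
time: 28.52
position: [0.6023, -0.1367, 0.2367]
tool_rot: [0.707, 0.707, 0.0, -0.0]
ft_force: [-0.2, 0.5, 0.5]
grip_width: 0.0611
grip_force: 0.0
```

```bash
python3 bore.py; python3 look.py i side
```

```text
[(14, 47), (62, 2249), (66, 106)]
plane [-0.00095027  0.00187373  0.06495434] [ 0.62308192 -0.03554913]
side F [0.5582, -0.3359, 0.0472, [558.5, -335.5], [39.6, 46.0], [264.0, 314.0]]
side cap [0.4755, -0.2181, 0.0747, [474.7, -219.3], [66.4, 68.1], [230.0, 272.0]]
side knob [0.4743, -0.218, 0.0209, [474.3, -218.5], [17.2, 19.2], [229.0, 266.0]]
[ 0.60244707 -0.13574859  0.23660218] 28.625
```

Request:
send_rows --deltas "-50 -9 0 0 0 0 0.7; -50 -9 0 0 0 0 0.7; -50 -9 0 0 0 0 0.7; -50 -9 0 0 0 0 0.7; -50 -8.5 0 0 0 0 0.7; 0 0 0 0 0 0 0.7; 0 0 0 0 0 0 0.7; 0 0 0 0 0 0 0.7"

```text
time: 29.62
position: [0.5585, -0.3847, 0.2366]
tool_rot: [0.706, 0.708, 0.0, -0.001]
ft_force: [-0.1, -0.3, 0.3]
grip_width: 0.0607
grip_force: 0.0
```

```bash
python3 look.py j wrist
```

```text
wrist F [0.5594, -0.3329, 0.0461, [559.3, -332.8], [44.9, 45.0], [253.0, 135.0]]
[ 0.55855389 -0.3848237   0.23673717] 29.675
```

Request:
send_rows --deltas "50.3 0.3 0 0 0 0 0.7; 0 0 54 0 0 0 0.7; 0 0 54 0 0 0 0.7; 0 0 53 0 0 0 0.7; 0 0 0 0 0 0 0.7; 0 0 0 0 0 0 0.7; 0 0 0 0 0 0 0.3; 0 0 0 0 0 0 0.3;0 0 0 0 0 0 0.3; 0 0 0 0 0 0 0.3"

```text
time: 30.92
position: [0.5584, -0.3365, 0.0763]
tool_rot: [0.707, 0.707, 0.0, 0.0]
ft_force: [0.1, 1.3, 2.4]
grip_width: 0.045
grip_force: 15.0
```

Request:
send_rows --deltas "0 0 -30 0 0 0 0.3; 0 0 -50 0 0 0 0.3; 0 0 -47 0 0 0 0.3; 59.5 12.7 0 0 0 0 0.3; 59.5 12.7 0 0 0 0 0.3; 59.5 12.7 0 0 0 0 0.3; 59.5 12.7 0 0 0 0 0.3; 59.5 12.7 0 0 0 0 0.3; 0 0 9 0 0 0 0.3; 0 0 0 0 0 0 0.3"

```text
time: 32.17
position: [0.621, -0.0389, 0.1928]
tool_rot: [0.707, 0.708, -0.001, -0.001]
ft_force: [0.6, 0.3, -0.9]
grip_width: 0.0449
grip_force: 15.0
```

Request:
send_rows --deltas "0 0 0 0 0 0 0.3; 0 0 0 0 0 0 0.3; 0 0 0 0 0 0 0.3; 0 0 0 0 0 0 0.3"

```text
time: 32.67
position: [0.6217, -0.0397, 0.1939]
tool_rot: [0.707, 0.707, 0.0, 0.0]
ft_force: [-1.4, 0.4, -1.0]
grip_width: 0.0447
grip_force: 15.0
```

Request:
send_rows --deltas "1.7 0.7 3.5 0 0 0 0.3; 0 0 3.5 0 0 0 0.3; 0 0 0 0 0 0 0.3; 0 0 0 0 0 0 0.3; 0 0 0 0 0 0 0.3"

```text
time: 33.3
position: [0.6225, -0.0373, 0.1868]
tool_rot: [0.707, 0.707, 0.0, 0.0]
ft_force: [-0.0, 0.1, -1.2]
grip_width: 0.0449
grip_force: 15.0
```

Request:
send_rows --deltas "0 0 0 0 0 0 0.65; 0 0 0 0 0 0 0.65; 0 0 0 0 0 0 0.7; 0 0 -50 0 0 0 0.7; -50 0 0 0 0 0 0.7; 0 0 0 0 0 0 0.7; 0 0 0 0 0 0 0.7;0 0 0 0 0 0 0.7"

```text
time: 34.3
position: [0.622, -0.0864, 0.2362]
tool_rot: [0.707, 0.707, -0.0, -0.001]
ft_force: [0.5, -0.2, -0.0]
grip_width: 0.0606
grip_force: 0.0
```

```bash
python3 bore.py; python3 look.py k wrist side scene; python3 - <<'E'
from h import *
c=cam('wrist'); save(c,'k2.png',None,1.2)
E
```

```text
[(14, 27), (70, 323), (74, 1827)]
plane [-0.00100997  0.00289707  0.07469704] [ 0.62296014 -0.03555969]
wrist cap [0.6639, -0.0222, 0.0676, [672.8, -18.7], [36.0, 59.4], [304.0, 119.0]]
wrist rim [0.6231, -0.0358, 0.0683, [623.1, -35.8], [67.3, 67.4], [254.0, 147.0]]
side cap [0.4752, -0.2178, 0.0747, [476.0, -218.3], [64.7, 67.9], [229.0, 270.0]]
[ 0.62233288 -0.08660604  0.23647246] 34.5
```

View pics/k2.png

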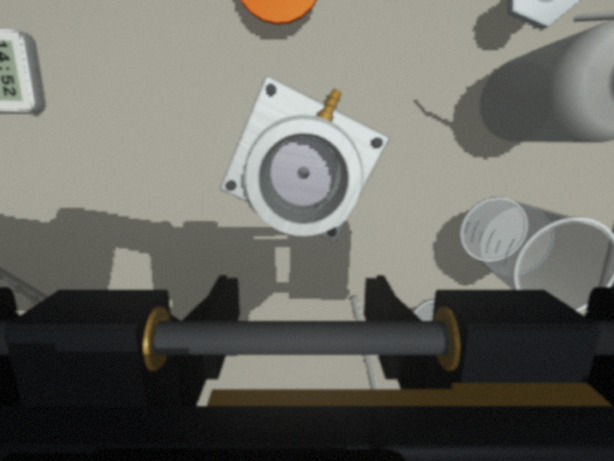

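View pics/kside.png

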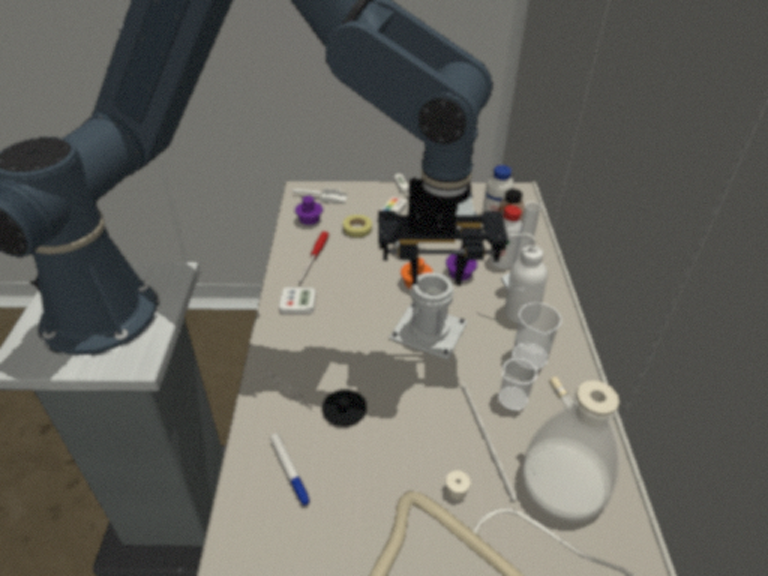

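Request:
send_rows --deltas "60.4 -8.3 0 0 0 0 0.7; 60.4 -8.3 0 0 0 0 0.7; 60.4 -8.3 0 0 0 0 0.7; 60.4 -8.3 0 0 0 0 0.7; 0 0 0 0 0 0 0.7; 0 0 0 0 0 0 0.7; 0 0 0 0 0 0 0.7"

```text
time: 35.42
position: [0.5897, 0.1528, 0.2367]
tool_rot: [0.708, 0.706, -0.0, 0.0]
ft_force: [-0.7, -0.2, -0.3]
grip_width: 0.0607
grip_force: 0.0
```

```bash
python3 look.py l wrist; python3 -c "
import cv2;im=cv2.imread('pics/lwrist.png');cv2.imwrite('pics/l_crop.png',im[0:400,200:700])"
```

```text
wrist plugknob [0.6054, 0.1007, 0.0285, [605.5, 100.5], [26.8, 27.3], [268.0, 248.0]]
wrist plugknob [0.697, 0.1296, 0.0287, [696.8, 129.6], [26.8, 27.4], [364.0, 220.0]]
wrist plugknob [0.5912, 0.2076, 0.0278, [591.2, 207.7], [26.2, 27.0], [253.0, 136.0]]
[0.58972356 0.15263451 0.2367354 ] 35.475
```

View pics/l_crop.png

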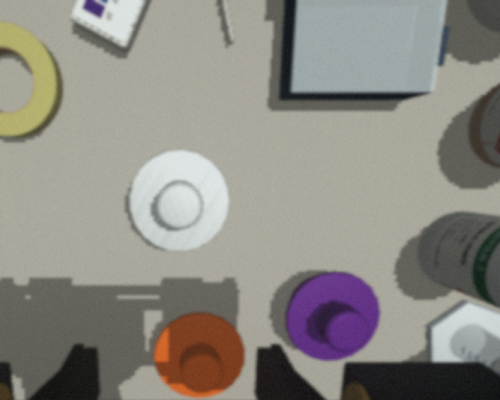

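Request:
send_rows --deltas "53.2 0.9 0 0 0 0 0.7; 0 0 50 0 0 0 0.7; 0 0 50 0 0 0 0.7; 0 0 30 0 0 0 0.7; 0 0 0 0 0 0 0.7; 0 0 0 0 0 0 0; 0 0 0 0 0 0 0; 0 0 0 0 0 0 0;0 0 0 0 0 0 0; 0 0 0 0 0 0 0" --newtons 40

```text
time: 36.72
position: [0.5904, 0.2075, 0.1075]
tool_rot: [0.707, 0.707, 0.0, 0.0]
ft_force: [-0.5, -1.0, 4.0]
grip_width: 0.0267
grip_force: 40.0
```

Request:
send_rows --deltas "0 0 0 0 0 0 0; 0 0 0 0 0 0 0; 0 0 -40 0 0 0 0; 0 0 -50 0 0 0 0; 0 0 -50 0 0 0 0;  -60.5 8 0 0 0 0 0; -60.5 8 0 0 0 0 0; -60.5 8 0 0 0 0 0; -60.5 8 0 0 0 0 0; 0 0 0 0 0 0 0"

```text
time: 37.98
position: [0.6228, -0.0395, 0.2461]
tool_rot: [0.709, 0.705, -0.0, 0.001]
ft_force: [-0.5, 1.4, -0.9]
grip_width: 0.0275
grip_force: 40.0
```

Request:
send_rows --deltas "0 0 0 0 0 0 0; 0 0 0 0 0 0 0; 0 0 0 0 0 0 0; 0 0 0 0 0 0 0"

```text
time: 38.48
position: [0.6221, -0.0334, 0.2468]
tool_rot: [0.707, 0.708, 0.0, -0.0]
ft_force: [0.2, -0.6, -1.5]
grip_width: 0.0274
grip_force: 40.0
```

Request:
send_rows --deltas "0 0 0 0 0 0 0; 0 0 0 0 0 0 0; 0 0 0 0 0 0 0; 0 0 0 0 0 0 0"

```text
time: 38.98
position: [0.6221, -0.0346, 0.2467]
tool_rot: [0.707, 0.707, -0.0, -0.0]
ft_force: [0.3, -0.2, -0.7]
grip_width: 0.0272
grip_force: 40.0
```

Request:
send_rows --deltas "-1.5 0.4 15 0 0 0 0; 0 0 10 0 0 0 0; 0 0 8 0 0 0 0; 0 0 5 0 0 0 0; 0 0 4 0 0 0 0; 0 0 0 0 0 0 0; 0 0 0 0 0 0 0; 0 0 0 0 0 0 0"

```text
time: 39.98
position: [0.6229, -0.036, 0.2051]
tool_rot: [0.707, 0.707, 0.0, 0.0]
ft_force: [2.1, 1.7, -1.0]
grip_width: 0.0275
grip_force: 40.1
```

Request:
send_rows --deltas "0 0 4 0 0 0 0; 0 0 3 0 0 0 0; 0 0 0 0 0 0 0; 0 0 0 0 0 0 0; 0 0 0 0 0 0 0"

```text
time: 40.6
position: [0.6231, -0.0356, 0.1989]
tool_rot: [0.707, 0.707, 0.001, 0.001]
ft_force: [2.5, 2.6, 5.4]
grip_width: 0.027
grip_force: 40.1
```

Request:
send_rows --deltas "0 0 0 0 0 0 0.5; 0 0 0 0 0 0 0.5; 0 0 0 0 0 0 0.5; 0 0 -36 0 0 0 0.5; 0 0 0 0 0 0 0; 0 0 0 0 0 0 0; 0 0 0 0 0 0 0; 0 0 0 0 0 0 0; 0 0 0 0 0 0 0; 0 0 0 0 0 0 0"

```text
time: 41.85
position: [0.6225, -0.036, 0.2335]
tool_rot: [0.707, 0.707, -0.0, -0.0]
ft_force: [-0.5, 0.4, 0.7]
grip_width: 0.001
grip_force: 0.0
```

```bash
python3 - <<'E'
from h import *
print(robot.get_obs()['position'])
c=cam('side')
for z in (.123,.151):
    print([o for o in discs(c,z,-.003,.003,.02,.08) if abs(o[0]-.62)<.05 and abs(o[1]+.04)<.05])
save(c,'m.png',[240,130,340,250],4)
E
```

```text
[ 0.62248673 -0.03603827  0.2335341 ]
[[0.623, -0.0409, 0.0658, [624.0, -41.6], [53.9, 60.8], [288.0, 189.0]]]
[[0.6203, -0.0417, 0.0212, [620.0, -42.1], [18.1, 18.5], [288.0, 180.0]]]
```

View pics/m.png

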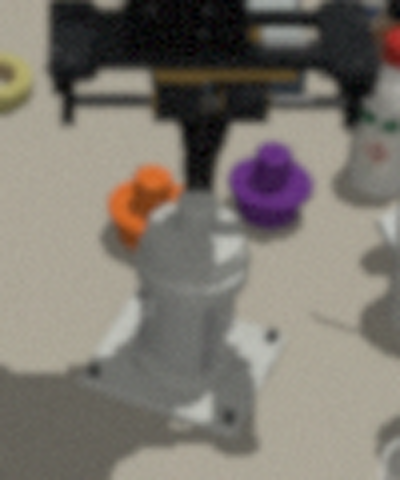

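Request:
send_rows --deltas "-0.7 0.3 8 0 0 0 0; 0 0 4 0 0 0 0; 0 0 1 0 0 0 0; 0 0 1 0 0 0 0; 0 0 0 0 0 0 0; 0 0 0 0 0 0 0"

```text
time: 42.65
position: [0.6225, -0.0366, 0.2205]
tool_rot: [0.707, 0.707, -0.0, -0.0]
ft_force: [-2.7, 0.3, 5.3]
grip_width: 0.0007
grip_force: 2.5
```

Request:
send_rows --deltas "0 0 1 0 0 0 0; 0 0 1 0 0 0 0; 0 0 0 0 0 0 0; 0 0 0 0 0 0 0"

```text
time: 43.15
position: [0.6228, -0.0366, 0.2203]
tool_rot: [0.707, 0.707, 0.0, 0.0]
ft_force: [-3.8, 1.5, 12.9]
grip_width: 0.0007
grip_force: 6.4
```

Request:
send_rows --deltas "0 0 1 0 0 0 0; 0 0 1 0 0 0 0; 0 0 0 0 0 0 0; 0 0 0 0 0 0 0"

```text
time: 43.65
position: [0.623, -0.0366, 0.22]
tool_rot: [0.707, 0.707, 0.001, 0.001]
ft_force: [-6.1, 1.5, 20.7]
grip_width: 0.0005
grip_force: 10.1
```

Request:
send_rows --deltas "0 0 1 0 0 0 0; 0 0 1 0 0 0 0; 0 0 0 0 0 0 0; 0 0 0 0 0 0 0"

```text
time: 44.15
position: [0.6231, -0.0366, 0.2195]
tool_rot: [0.707, 0.707, 0.001, 0.001]
ft_force: [-8.1, 2.6, 28.1]
grip_width: 0.0006
grip_force: 13.7
```

Request:
send_rows --deltas "0 -1 1 0 0 0 0; 0 -0.5 1 0 0 0 0; 0 0 0 0 0 0 0; 0 0 0 0 0 0 0"

```text
time: 44.65
position: [0.6227, -0.0366, 0.2191]
tool_rot: [0.707, 0.707, 0.002, 0.003]
ft_force: [-8.9, 3.7, 32.5]
grip_width: 0.0005
grip_force: 16.5
```

Request:
send_rows --deltas "0 0 -6 0 0 0 0; 0 0 -6 0 0 0 0; 0 0 0 0 0 0 0; 0 0 0 0 0 0 0;0 0 0 0 0 0 0"

```text
time: 45.28
position: [0.6211, -0.0368, 0.2229]
tool_rot: [0.707, 0.707, -0.0, -0.001]
ft_force: [-0.4, -0.5, -0.4]
grip_width: 0.0005
grip_force: 0.0
```

Request:
send_rows --deltas "0 0.7 3 0 0 0 0; 0 0 7 0 0 0 0; 0 0 2 0 0 0 0; 0 0 0 0 0 0 0; 0 0 0 0 0 0 0"

```text
time: 45.9
position: [0.6223, -0.0367, 0.2184]
tool_rot: [0.707, 0.707, 0.001, 0.002]
ft_force: [-9.7, 2.7, 33.5]
grip_width: 0.0008
grip_force: 16.3
```

Request:
send_rows --deltas "0 0 -6 0 0 0 0; 0 0 -6 0 0 0 0; 0 0 0 0 0 0 0; 0 0 0 0 0 0 0; 0 0 3 0 0 0 0; 0 0 7 0 0 0 0; 0 0 2 0 0 0 0; 0 0 0 0 0 0 0; 0 0 0 0 0 0 0"

```text
time: 47.02
position: [0.6219, -0.0367, 0.2182]
tool_rot: [0.707, 0.707, 0.0, 0.001]
ft_force: [-10.2, 1.8, 33.2]
grip_width: 0.0007
grip_force: 16.8
```

Request:
send_rows --deltas "0 0 -50 0 0 0 0.3; -60 0 0 0 0 0 0.3; 0 0 0 0 0 0 0.3; 0 0 0 0 0 0 0.3; 0 0 0 0 0 0 0.3; 0 0 0 0 0 0 0.3"

```text
time: 47.78
position: [0.6219, -0.0957, 0.2612]
tool_rot: [0.707, 0.708, -0.0, -0.001]
ft_force: [-0.0, 0.6, -0.8]
grip_width: 0.0261
grip_force: 0.0
```

```bash
python3 - <<'E'
from h import *
c=cam('wrist');W=cloud(c); print(robot.get_obs()['position'])
r=np.hypot(W[...,0]-.623,W[...,1]+.0355)
f=W[(r>.02)&(r<.030)&(W[...,2]>.11)]; A=np.c_[f[:,:2]-[.623,-.0355],np.ones(len(f))]
print('flange',len(f),np.linalg.lstsq(A,f[:,2],rcond=None)[0], np.median(f[:,2]))
k=W[(r<.009)&(W[...,2]>.135)]; print('knob',np.median(k[:,2]))
b=W[(r>.08)&(r<.12)&(abs(W[...,2])<.006)]; print('bench',np.median(b[:,2]))
print(discs(c,.120,-.003,.003,.05,.085),discs(c,.148,-.003,.003,.02,.04))
save(c,'n.png',[170,60,350,240],3)
E
```

```text
[ 0.62196006 -0.09581034  0.26135061]
flange 6137 [ 0.32564586 -3.1490676   0.16481942] 0.27221610496876997
knob 0.1489780305602868
bench 0.0010144470693113476
[[0.6233, -0.0356, 0.0648, [623.4, -35.6], [63.0, 63.8], [253.0, 132.0]]] [[0.6234, -0.0355, 0.0278, [623.3, -35.5], [26.7, 27.0], [254.0, 137.0]]]
```

View pics/n.png

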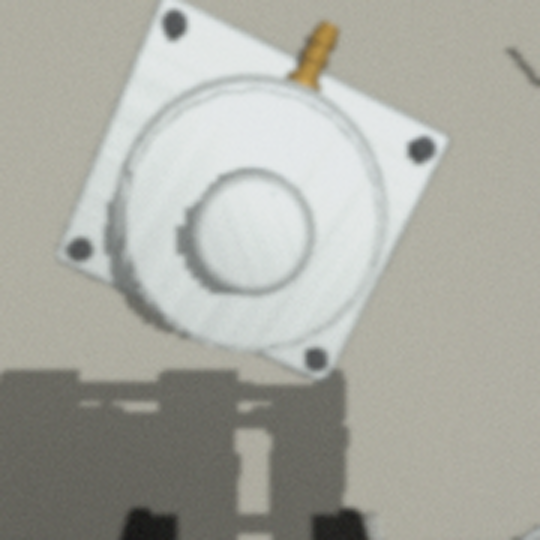

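```bash
python3 - <<'E'
from h import *
c=cam('wrist');W=cloud(c)
r=np.hypot(W[...,0]-.6233,W[...,1]+.0356)
f=W[(r>.017)&(r<.030)&(abs(W[...,2]-.121)<.005)]; A=np.c_[f[:,:2]-[.6233,-.0356],np.ones(len(f))]
s=np.linalg.lstsq(A,f[:,2],rcond=None)[0]; print(len(f),s)
if np.hypot(*s[:2])<.025 and s[2]<.1222: print(robot.hand_in())
E
```

```text
3404 [-0.00570053  0.00143862  0.1209504 ]
the job is handed in; nothing more can be done
None
```

The filter is repacked and handed in at about 48 s of the 210 s limit. The cap is on the bench, and all five rings I found (two spacers under three filters) lie flat in the bore. The camera depth puts the plug's flange on the rim and level, and the judge's verdict did not come back.

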